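# Free the stuck plug of a plaster casting mould

### The job

The winged wooden plug has dried fast in its plaster mould, and a straight pull would only lift the whole mould block off its base. Work it free by its wing grip, twisting it back and forth while easing it up so that the block stays down on its base, then put the plug into the rinse bowl and leave the bowl upright. Leave the other mould, the one with the round knob, where it is.

Things in the scene. Friction and masses are not known exactly. Their poses are not given: they have to be found in the camera images.
- plug: light-wood plug, 81 mm tall, 90 g. Origin: centre of stem's underside; z up the stem. Stem 28 mm dia (z 0-33), collar 38 dia (33-43); a lug 8 mm wide at the collar points to the plug's -x, 35 mm from the axis. It starts with the collar resting on the block (origin 33 mm above table). The liners let go after 17 mm of rise in the block; 33 mm clears the hole, which has 1.5 mm play all round.
- plug_grip (a point): middle of the plug's wing, on its axis, 73 mm above its origin: grip here, fingertips stay 21 mm above the block. The wing is a flat upright grip 16 mm thick (along plug x: pinch across this), 50 mm long (plug y), its top 8 mm above this point. Two pins beside the lug, ending 14 mm above the block, let the plug turn 35 degrees each way from the middle; it starts within 6 of it.
- mould_block (a joint): rise in m of the plaster block (100x80x50 mm, 1.0 kg) off its fixed wooden base (16 mm thick); 0 = down. Base pins stop it turning; only weight holds it down. Sprung liners grip the stem with about 22 N of friction against its motion: a straight pull lifts the block; twisting 45 degrees per 3 to 4 mm of rise does not. A brief rise of a few mm is harmless, 10 mm counts as lifted.
- rinse_bowl: round open red bowl, empty, 115 mm across the rim, 52 mm high, floor about 8 mm up and 70 mm across, 0.145 kg, loose on the table. Origin: centre of its underside.
- knob_mould: the other mould, a bystander: same base, block and pins, but with a round wooden knob 42 mm in diameter, 114 mm tall in all, 1.4 kg, loose on the table. Origin: centre of the base's underside, on the table.
Mind the look-alikes: they are no part of the job. Leave any blue look-alike of the plug alone.

How it is judged (in metres and radians):
On the way:
1. the plug is out of the mould, held clear above it, and the block is down on its base (height (world z) of plug above 0.075 m and value of joint mould_block below 0.003 m), for 0.1 s.
At the end, for the whole second after the job is handed in: The plug lies or stands at rest in the rinse bowl (its stem end within 55 mm of the bowl's middle and less than 50 mm above the table), the bowl stands upright on the table (within 11 degrees), and the mould block is down on its base (within 3 mm) (horizontal distance between plug and rinse_bowl below 0.055 m and height (world z) of plug below 0.05 m and linear speed of plug below 0.03 m/s and angle between rinse_bowl's own z axis and vertical below 0.2 rad and height (world z) of rinse_bowl below 0.015 m and value of joint mould_block below 0.003 m); the robot touches nothing.
It fails at once if the mould block is lifted 10 mm or more off its base (value of joint mould_block above 0.01 m).
It fails at once if the mould with the round knob is shifted by more than 20 mm (distance of knob_mould from where it was at the start of the episode above 0.02 m).
It fails at once if the rinse bowl is tipped by more than 35 degrees (angle between rinse_bowl's own z axis and vertical above 0.61 rad).
It also fails if it takes over 51 s, if anything falls off the work surface, if the arm or the gripper's body presses on something with over 40 N, if the wrist force passes 120 N, or if a joint passes its speed limit or range.

### The arm

A 6-joint arm with a two-finger parallel gripper is mounted at the origin on a cart in front of the work surface, level with it; the furniture and walls round the work are solid. World frame = base frame: x ahead of the robot, y to its left, z up, the work surface at z = 0. Lengths are in m, angles in degrees, forces in N, time in s.
With the tool pointing down it reaches from about 0.375 to 0.75 m from the base axis. Payload 9 kg.
Tool frame: the origin (TCP) lies where the fingers leave the gripper's body, on its centre line; the fingertips stand 73 mm ahead of it and the grasp point (between the pads) lies 54 mm ahead of it (robot.tip_reach is the distance from the TCP to the fingertips, in m); z points along the fingers, y is the line along which they close (so a half turn about z gives the same grasp; the last joint's range is limited). The gripper opens to 85 mm and grips with 20 to 120 N. Pads are 22 mm wide; open, the fingers measure 114 mm over their backs; the gripper's body (76 mm by 85 mm) begins 54 mm behind the grasp point. The pads swing forward as they close: fully open they stand 13 mm farther back than shut.
Start: joints at [-88.562, 5.964, 5.575, 89.605, 0, 77.527], TCP at [0.144, -0.582, 0.304] pointing down, gripper open.
Joint ranges: [-171.21, 171.21], [-48.23, 106.86], [-62.78, 66.21], [-105.2, 120.99], [-86.42, 89.51], [-180, 180]. Speed limits (degrees/s): [127.2, 127.2, 147.25, 180, 180, 180].

### API

Orientations are given as [roll, pitch, yaw] about the fixed x, y, z axes, in that order (R = Rz(yaw) Ry(pitch) Rx(roll)).
In Python, from plant import robot gives the robot as it stands. Calls block until the motion is done:
- robot.move_pose(position, orientation): joint-space move of the TCP to a pose.
- robot.line_to(position, vel=0.15, rotation=None, guard=None): straight line of the TCP; rotation=None keeps the orientation; vel is the mean speed in m/s. With guard (N) it stops when the force on the tool has changed by that much, and returns True; else False.
- robot.goto_joints(angles): joint-space move.
- robot.set_gripper(opening): finger opening in m; the grip force is fixed at half the most; returns when the fingers have stopped.
- robot.pause(seconds).
- robot.ik(position, orientation): joint angles nearest the present ones, or None.
- robot.observe(): the state.
- robot.grab_frame(name): name is "scene" or "top" or "wrist"; returns the picture (400x640x3 uint8, blue, green, red); there is no depth.
- robot.get_calibration(name): a dict with "vertical_fov" (degrees; the focal length in pixels is half the picture's height over the tangent of half this angle, whatever the lens; pixels are square), "cx", "cy" (the principal point, pixels), "rvec" (rotation vector, rad) and "tvec" (3), from world to camera coordinates, as OpenCV has them. Camera axes: x right, y down, z forward; pixel columns grow to the right and rows downward; lengths in m; the calibration is good to about 2 mm. A picture is of the moment at which its call begins: read the wrist's pose just before it. get_calibration takes no time and is no camera call; for the wrist camera it gives the pose at the moment of the call.
A pose or a line that the arm cannot do raises robot.IKError and nothing moves.
- robot.job_done(): hands the job in; it is judged then, once.
The state is a dict: "time": time; "q": joint angles; "qvel": joint speeds; "joint_torque": joint torques, N m; "tool_pos": TCP position; "tcp_rot": TCP orientation; "ft_force": force on the tool from outside, world axes, zero at the start; "torque": the same for the moment, N m; "gripper_width": finger opening in m; "gripper_force": force on a finger pad.
Only numpy, scipy, OpenCV 4.12 (cv2) and the standard library are available. Lean on these libraries where they do the work, as an engineer would, in place of code of your own. Each camera call takes 0.05 s, during which the arm holds its last target. There are 200 camera calls.

## Working session

There is one attempt and no reset: what is moved stays moved. The work goes in short steps, each a Python script; the robot and the scene stay as the last script left them, time stands still between calls to the robot, and variables do not carry over. Pictures are saved under pics/ and viewed, at most 10 in all, crops included, and the job is handed in when it is done.

```bash
mkdir -p pics; ls; python3 - <<'E'
from plant import robot
import cv2,numpy as np
for n in("scene","top"):
    f=robot.grab_frame(n); cv2.imwrite(f"pics/{n}0.png",f)
    c=robot.get_calibration(n); print(n,c,-cv2.Rodrigues(np.array(c["rvec"],float))[0].T@np.array(c["tvec"]).ravel())
o=robot.observe();print({k:o[k] for k in("time","tool_pos","tcp_rot","ft_force","gripper_width")})
E
```

```text
pics
scene {'vertical_fov': 55.9221356972762, 'cx': 323.42105354652045, 'cy': 204.86974644440951, 'rvec': array([ 0.65982824, -2.45322776,  1.34785732]), 'tvec': array([0.39480397, 0.19836108, 0.79863938])} [0.04429419 0.68747612 0.59871258]
top {'vertical_fov': 56.51296693819218, 'cx': 316.22642994437945, 'cy': 201.60040613459725, 'rvec': array([ 2.19764714, -2.14758709,  0.12635582]), 'tvec': array([-0.05169222,  0.50123765,  1.01233314])} [ 0.39332516 -0.02972585  1.05978363]
{'time': 0.1, 'tool_pos': array([ 0.14424689, -0.58217365,  0.30320244]), 'tcp_rot': array([-1.79931775e+02, -1.51107635e-02,  1.39119793e+01]), 'ft_force': array([-0.29027741, -0.59693333, -0.55319619]), 'gripper_width': 0.08571915691853135}
```

View pics/scene0.png

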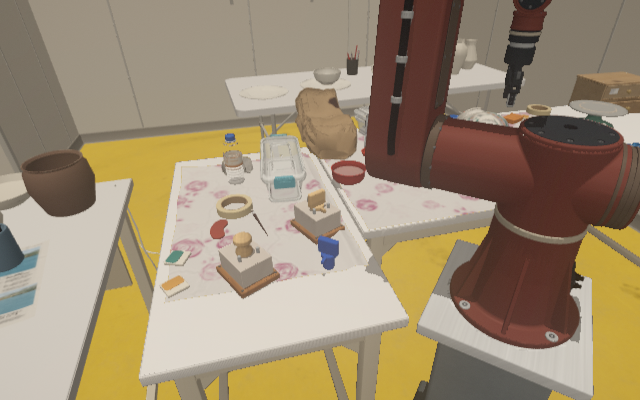

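View pics/top0.png

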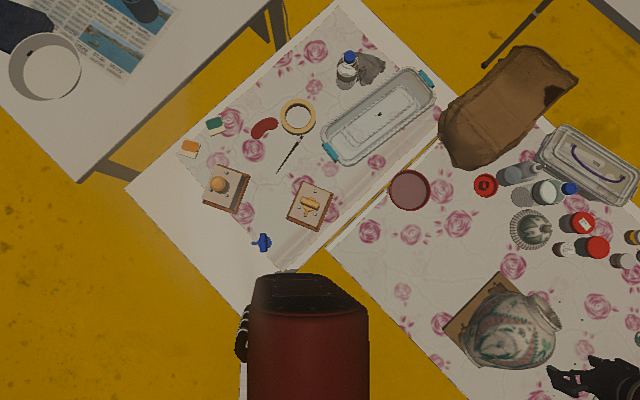

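Candidates in the top view are the wooden winged plug in its block at (310,204), the knob mould at (222,187), and the blue look-alike at (262,242). The red bowl is at (410,190). There is also a small red jar lid at (485,184), which isn't the bowl. I choose the plug at (310,204) and will check it in a close crop.

```bash
cat > h.py <<'E'
import numpy as np,cv2
from plant import robot
def cam(n):
    c=robot.get_calibration(n);R=cv2.Rodrigues(np.array(c["rvec"],float))[0];t=np.array(c["tvec"],float).ravel()
    f=200/np.tan(np.radians(c["vertical_fov"]/2));K=np.array([[f,0,c["cx"]],[0,f,c["cy"]],[0,0,1]]);return K,R,t
def unproj(n,uv,z,c=None):
    K,R,t=c or cam(n);o=-R.T@t;d=R.T@np.linalg.inv(K)@[*uv,1];return o+d*(z-o[2])/d[2]
def proj(n,p,c=None):
    K,R,t=c or cam(n);q=K@(R@np.array(p)+t);return q[:2]/q[2]
E
python3 - <<'E'
import cv2,numpy as np
from h import *
t=cv2.imread("pics/top0.png");s=cv2.imread("pics/scene0.png")
r=lambda im,x,y,w,h,k:cv2.resize(im[y:y+h,x:x+w],None,fx=k,fy=k,interpolation=cv2.INTER_CUBIC)
a=r(t,280,170,60,70,6);b=r(s,285,180,66,70,6)
cc=r(t,380,160,60,30,6)
cv2.imwrite("pics/crop1.png",np.hstack([a,b]))
for z,uv in((.106+.008,(310,204)),(.052,(410,190)),(.114,(219,185)),(.0,(262,242))):print(uv,unproj("top",uv,z))
print(unproj("scene",(348,171),.052),unproj("scene",(317,199),.11))
E
```

```text
(310, 204) [ 0.4865424  -0.02349222  0.114     ]
(410, 190) [ 0.53767338 -0.29614308  0.052     ]
(219, 185) [0.52989504 0.21050724 0.114     ]
(262, 242) [0.38668039 0.11027019 0.        ]
[ 0.5248598  -0.26762454  0.052     ] [0.47116537 0.00696001 0.11      ]
```

View pics/crop1.png

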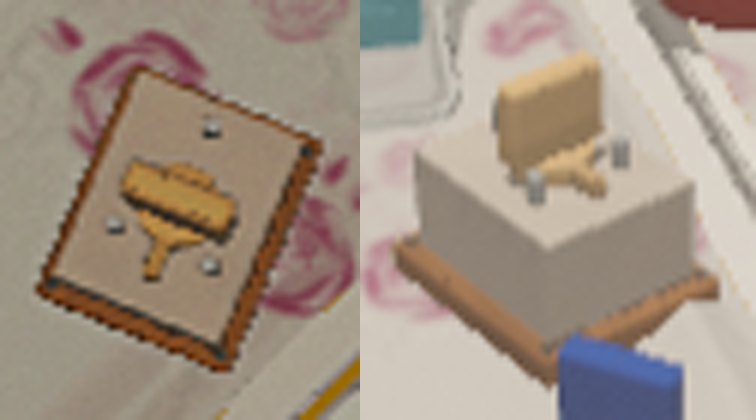

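The crop confirms the winged plug in the block: wing top centre at about top pixel (310,203), lug pointing toward (305,215), collar and pins visible, and the blue plug standing separate. I'll check the start clearance, then go up and over for a wrist view.

```bash
python3 - <<'E'
from h import *
o=robot.observe()
print("tcp px",proj("top",o["tool_pos"]),"tip",proj("top",o["tool_pos"]-[0,0,.073]))
print("vase",unproj("top",(515,330),0),unproj("top",(515,330),.2))
for p in((.144,-.582,.42),(.4,-.4,.40),(.45,-.02,.30),(.487,-.023,.30)):
    print(p,robot.ik(p,[180,0,14]),robot.ik(p,[180,0,66]))
# triangulate
def tri(uv1,uv2):
    P=[]
    for n in("top","scene"):
        K,R,t=cam(n);P.append(K@np.c_[R,t])
    X=cv2.triangulatePoints(P[0],P[1],np.array(uv1,float),np.array(uv2,float)).ravel();return X[:3]/X[3]
print("lug",tri((280+152/6,170+272/6),(285+237/6,180+182/6)))
print("wing",tri((310.3,202.7),(316.7,193)))
E
```

```text
tcp px [589.44314258 374.40146308] tip [564.36590381 362.33971315]
vase [ 0.15917713 -0.60121801  0.        ] [ 0.20336502 -0.49336728  0.2       ]
(0.144, -0.582, 0.42) [-88.58654261   9.71947077  21.92269072 102.20321995   0.
  77.41345739] [-88.58654261   9.71947077  21.92269072 102.20321995   0.
  25.41345739]
(0.4, -0.4, 0.4) [-58.24424366   2.60786427  12.17347226  99.56560799   0.
 107.75575634] [-58.24424366   2.60786427  12.17347226  99.56560799   0.
  55.75575634]
(0.45, -0.02, 0.3) [-19.26606854 -20.48984417 -19.25772013  91.23212404   0.
 146.73393146] [-19.26606854 -20.48984417 -19.25772013  91.23212404   0.
  94.73393146]
(0.487, -0.023, 0.3) [-18.11980144 -13.81189463 -13.78615171  90.02574292   0.
 147.88019856] [-18.11980144 -13.81189463 -13.78615171  90.02574292   0.
  95.88019856]
lug [ 0.46050976 -0.01139107  0.0692371 ]
wing [ 0.49087846 -0.0240509   0.10578468]
```

```bash
python3 - <<'E'
from h import *
robot.line_to([.144,-.582,.40],vel=.3)
robot.move_pose([.47,-.02,.30],[180,0,67])
c=cam("wrist");f=robot.grab_frame("wrist");cv2.imwrite("pics/w1.png",f)
np.savez("w1.npz",K=c[0],R=c[1],t=c[2])
o=robot.observe();print(o["time"],o["tool_pos"],o["tcp_rot"],-c[1].T@c[2])
for p in((.489,-.0235,.114),(.4605,-.0114,.071)):print(proj("",p,c))
E
```

```text
2.9583 [ 0.47015099 -0.02068384  0.30011959] [1.79986773e+02 3.98656935e-03 6.69287680e+01] [0.50119299 0.05242939 0.37037006]
[340.06099747 185.5275057 ]
[305.03981225 173.12425289]
```

View pics/w1.png

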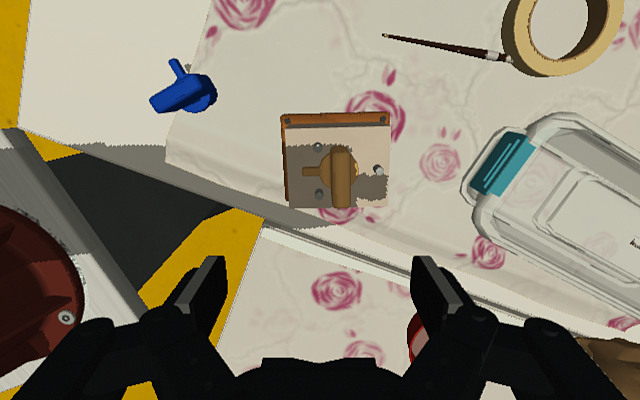

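The wrist view shows the wing at about (341,180), with the lug pointing left at (308,171). My estimate projects to within a few pixels of that. I'll enlarge it for accuracy.

```bash
python3 - <<'E'
from h import *
f=cv2.imread("pics/w1.png")[105:220,270:400]
f=cv2.resize(f,None,fx=5,fy=5,interpolation=cv2.INTER_CUBIC)
f=cv2.convertScaleAbs(f,alpha=1.3,beta=20)
z=np.load("w1.npz");c=(z["K"],z["R"],z["t"])
# overlay: predicted wing top outline for guess
P=np.array([.489,-.0235]);a=np.radians(-23.);ex=np.array([np.cos(a),np.sin(a)]);ey=np.array([-ex[1],ex[0]])
for sx,sy in((1,1),(1,-1),(-1,-1),(-1,1)):
    q=P+sx*.008*ex+sy*.025*ey;u=(proj("",[*q,.114],c)-[270,105])*5;cv2.circle(f,tuple(int(v) for v in u),3,(255,0,0),-1)
cv2.imwrite("pics/w1c.png",f)
E
```

```text
(no output)
```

View pics/w1c.png

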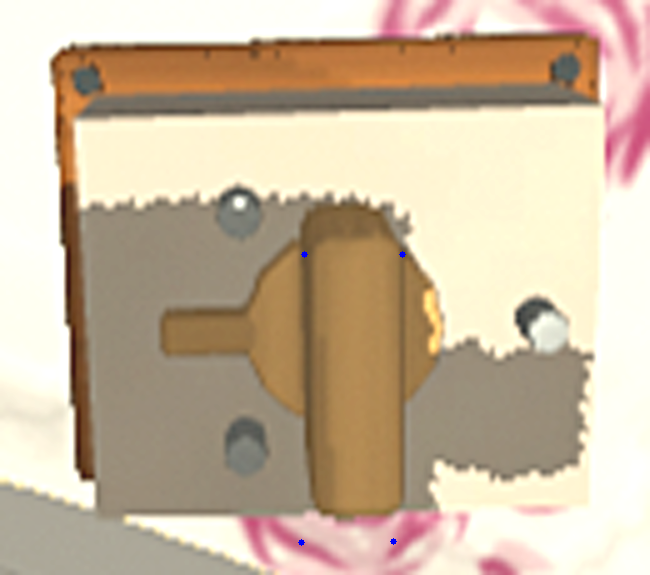

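```bash
python3 - <<'E'
from h import *
z=np.load("w1.npz");c=(z["K"],z["R"],z["t"])
U=lambda p,h:unproj("",(p[0]/5+270,p[1]/5+105),h,c)
B=[U(p,.066)[:2] for p in((77,118),(603,105),(588,510),(98,515))]
print(B,np.mean(B,0))
for i in range(4):
    d=B[(i+1)%4]-B[i];print(np.linalg.norm(d),np.degrees(np.arctan2(d[1],d[0])))
m=[U(p,.114)[:2] for p in((307,243),(402,243),(402,512),(309,512))]
print("wing",np.mean(m,0),[np.linalg.norm(m[i]-m[i-1]) for i in range(4)])
for a,b in((0,3),(1,2)):
    d=m[a]-m[b];print(np.degrees(np.arctan2(d[1],d[0])))
l=U((162,333),.076);l2=U((250,333),.076);print("lug",l,np.degrees(np.arctan2(*(l2-l)[1::-1])))
print("collar",U((247,335),.076),U((442,335),.076),(U((247,335),.076)+U((442,335),.076))/2)
print("bowl top rim", [unproj("top",p,.052) for p in((389,190),(432,190),(410,170),(410,211))])
E
```

```text
[array([0.46021879, 0.03411149]), array([ 0.55194418, -0.0023834 ]), array([ 0.52269756, -0.07776158]), array([ 0.43065328, -0.03966121])] [ 0.49137845 -0.02142367]
0.0987189125148311 -21.696184070360065
0.08085316258760987 -111.2061782239246
0.09961820549350717 157.5136153976
0.0794766023189407 68.16081979274125
wing [ 0.49111137 -0.02034712] [np.float64(0.046452214309538685), np.float64(0.01540893153877087), np.float64(0.04646958850241141), np.float64(0.015926698309875458)]
68.07243071992171
68.71060456335769
lug [ 0.4594784  -0.00799384  0.076     ] -23.099259154947188
collar [ 0.47414579 -0.01467301  0.076     ] [ 0.50816572 -0.0291833   0.076     ] [ 0.49115575 -0.02192815  0.076     ]
bowl top rim [array([ 0.5362834 , -0.23845225,  0.052     ]), array([ 0.53913167, -0.35666901,  0.052     ]), array([ 0.59331593, -0.29636887,  0.052     ]), array([ 0.47992632, -0.29590875,  0.052     ])]
```

Measured against the given sizes: block 99x80 mm, centre (0.4913,-0.0215), plug yaw about -22°, lug 34.6 mm from the axis. All of it is consistent, so the tool yaw is 68°. Next I grip and try the first twists.

```bash
python3 - <<'E'
from h import *
def s(l):
    o=robot.observe();print(l,round(o["time"],2),o["tool_pos"].round(4),o["tcp_rot"].round(1),"F",o["ft_force"].round(1),"T",o["torque"].round(2),round(o["gripper_width"],4),o["gripper_force"])
X,Y=.4913,-.0213
robot.line_to([X,Y,.23],vel=.2,rotation=[180,0,68])
s("above")
print(robot.line_to([X,Y,.160],vel=.08,guard=15));s("down")
robot.set_gripper(0.0);s("grip")
robot.line_to([X,Y,.1603],vel=.0008,rotation=[180,0,40]);s("tw0")
robot.line_to([X,Y,.1633],vel=.003,rotation=[180,0,96]);s("tw1")
E
```

```text
above 3.48 [ 0.4911 -0.0215  0.2305] [-180.    0.   68.] F [-0.5  0.2  0.5] T [-0.04 -0.03  0.  ] 0.0856 0.0
False
down 4.5 [ 0.4916 -0.0214  0.1605] [180.  -0.  68.] F [ 0.7 -1.  -0.4] T [-0.02 -0.01  0.04] 0.0857 0.0
grip 5.14 [ 0.4912 -0.0213  0.1602] [-180.    0.   68.] F [-2.5  0.6  4.2] T [0.11 0.47 0.17] 0.0153 59.72818672657013
tw0 5.78 [ 0.4913 -0.0211  0.1603] [-180.    -0.    40.1] F [-1.6  2.7  2.2] T [ 0.67  0.17 -0.02] 0.0149 59.51300382614136
tw1 6.93 [ 0.4907 -0.0215  0.1624] [-179.9    0.    95.9] F [  0.2  -3.9 -10.2] T [-0.6   0.16 -0.18] 0.0151 58.51076602935791
```

```bash
python3 - <<'E'
from h import *
X,Y=.4913,-.0213
z=.1633
for i,y in enumerate((40,96,40,96,40,96)):
    z+=.0028
    robot.line_to([X,Y,z],vel=.0028,rotation=[180,0,y])
    o=robot.observe();print(round(o["time"],2),o["tool_pos"].round(4),o["tcp_rot"][2].round(1),"F",o["ft_force"].round(1),"T",o["torque"].round(2),round(o["gripper_width"],4))
a=robot.grab_frame("scene")[170:260,275:385];b=robot.grab_frame("wrist")[80:330,180:440]
a=cv2.resize(a,(440,360));b=cv2.resize(b,(360,360))
cv2.imwrite("pics/mid.png",np.hstack([a,b]))
E
```

```text
8.06 [ 0.4913 -0.0211  0.1662] 40.1 F [ 0.   2.6 -5.1] T [0.33 0.24 0.22] 0.0153
9.18 [ 0.4914 -0.0215  0.1691] 95.9 F [-1.9 -1.6 -2.8] T [-0.29  0.42 -0.1 ] 0.0151
10.31 [ 0.4914 -0.0211  0.1719] 40.1 F [-1.6  2.1 -1.7] T [ 0.46  0.32 -0.02] 0.0152
11.43 [ 0.4914 -0.0212  0.1746] 95.9 F [-0.1  1.9 -2.2] T [ 0.58 -0.13  0.04] 0.015
12.56 [ 0.4914 -0.0215  0.1775] 40.1 F [ 0.6 -0.4 -0.2] T [ 0.02  0.03 -0.03] 0.0149
13.68 [ 0.4913 -0.0213  0.1801] 95.9 F [ 0.2  0.3 -0.8] T [-0.05 -0.01  0.07] 0.0148
```

View pics/mid.png

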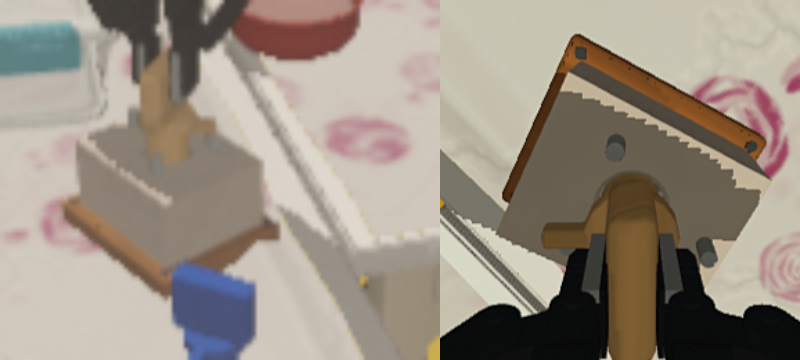

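The plug is free: it has risen 20 mm, the residual force is only about its weight, and the block sits flat on its base. I'll lift straight out, verify, then carry it above the bowl.

```bash
python3 - <<'E'
from h import *
def s(l):
    o=robot.observe();print(l,round(o["time"],2),o["tool_pos"].round(4),"F",o["ft_force"].round(1),round(o["gripper_width"],4))
X,Y=.4913,-.0213
robot.line_to([X,Y,.184],vel=.004,rotation=[180,0,68]);s("c")
print(robot.line_to([X,Y,.215],vel=.03,guard=6));s("up")
print(robot.line_to([X,Y,.265],vel=.08,guard=8));s("up2")
robot.pause(.3)
robot.line_to([.5366,-.297,.265],vel=.15);s("bowl")
c=cam("wrist");f=robot.grab_frame("wrist");g=robot.grab_frame("top")
u=proj("",[.5366,-.297,.052],c);print("rim px",u)
for k in range(36):
    a=np.radians(10*k);p=proj("",[.5366+.0575*np.cos(a),-.297+.0575*np.sin(a),.052],c)
    if -1e4<p[0]<1e4: cv2.circle(f,tuple(int(v) for v in p),2,(255,0,0),-1)
g=cv2.resize(g[150:250,270:450],None,fx=2.2,fy=2.2)
out=np.zeros((400,800,3),np.uint8);out[:250,:400]=cv2.resize(f,(400,250));
out[:220,404:800]=g[:220,:396]
cv2.imwrite("pics/bowl.png",out)
E
```

```text
c 14.91 [ 0.4913 -0.0213  0.184 ] F [-1.1 -0.1 -1.7] 0.0148
False
up 16.09 [ 0.4912 -0.0213  0.2147] F [-0.2  0.7 -0.5] 0.015
False
up2 16.87 [ 0.4912 -0.0213  0.2647] F [-0.5  0.5 -1.5] 0.0146
bowl 19.18 [ 0.5367 -0.2965  0.2651] F [-1.6 -0.7 -0.8] 0.015
rim px [318.20886341 182.94142039]
```

View pics/bowl.png

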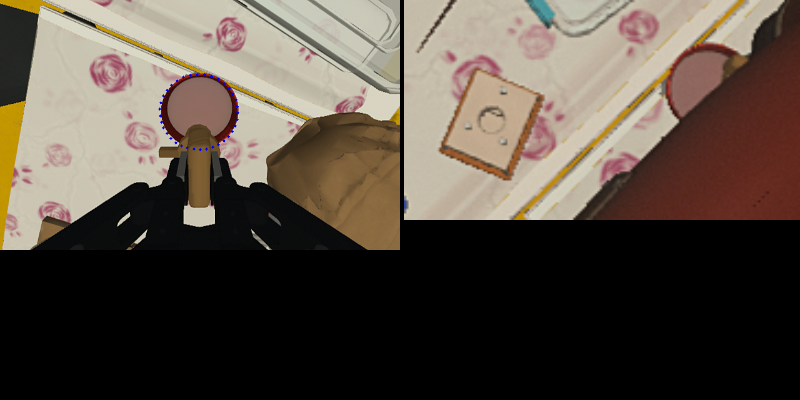

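The predicted rim ring matches the bowl to about 2 mm, the plug is held upright, and the block is empty on its base. I'll turn the fingers away from the sack, then lower with a guard and release with a small opening.

```bash
python3 - <<'E'
from h import *
def s(l):
    o=robot.observe();print(l,round(o["time"],2),o["tool_pos"].round(4),o["tcp_rot"].round(1),"F",o["ft_force"].round(1),round(o["gripper_width"],4))
x,y=.5366,-.297
robot.move_pose([x,y,.25],[180,0,128]);s("turn")
print(robot.line_to([x,y,.155],vel=.08,guard=8));s("low")
print(robot.line_to([x,y,.131],vel=.015,guard=4));s("touch")
robot.pause(.3)
f=robot.grab_frame("wrist");cv2.imwrite("pics/touch.png",f)
E
```

```text
turn 20.27 [ 0.5366 -0.2969  0.2501] [180.    0.  127.9] F [ 0.3  0.  -1.3] 0.0149
False
low 21.61 [ 0.5369 -0.2972  0.1557] [1.80e+02 1.00e-01 1.28e+02] F [-0.3 -0.4 -1.5] 0.0147
True
touch 22.82 [ 0.5365 -0.297   0.1349] [-180.   -0.  128.] F [ 0.  -0.1  4.8] 0.015
```

View pics/touch.png

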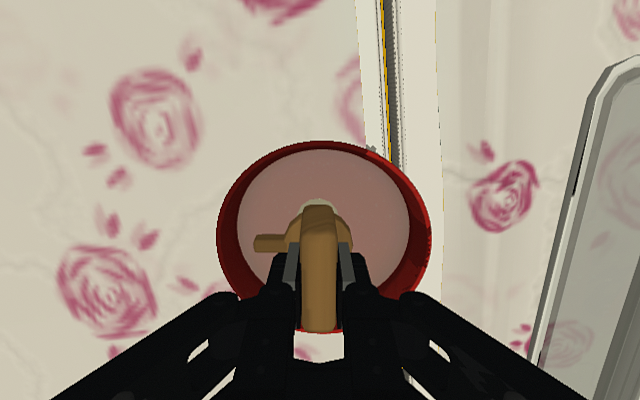

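The plug's stem touched the floor at TCP z = 0.135, as predicted. It stands in the middle of the bowl at about (320,225), clear of the rim. Now I release, retreat and check.

```bash
python3 - <<'E'
from h import *
robot.set_gripper(.05)
robot.line_to([.5366,-.297,.26],vel=.08)
robot.pause(1)
o=robot.observe();print(o["time"],o["tool_pos"],o["ft_force"].round(1))
f=robot.grab_frame("wrist");g=robot.grab_frame("scene")
cv2.imwrite("pics/end.png",np.hstack([cv2.resize(f,(480,300)),cv2.resize(g[130:250,270:398],(320,300))]))
E
```

```text
26.325 [ 0.536601   -0.29699686  0.25998342] [-0.8 -1.   0.1]
```

View pics/end.png

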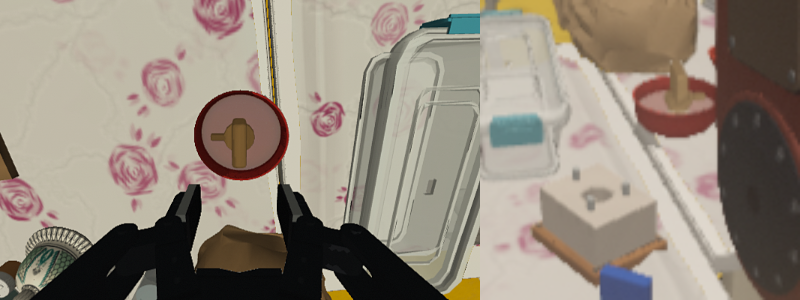

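The plug stands in the upright bowl at (240,140), the gripper is clear of everything, and the block is down on its base.

```bash
python3 -c "
from plant import robot
print(robot.job_done())"
```

```text
the job is handed in; nothing more can be done
None
```

I twisted the plug free with the mould block staying down, stood it in the upright rinse bowl, left the knob mould untouched, and handed the job in at about 26 s; no verdict was returned.

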